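# Fit the cup castors to a set of chair legs

## Robot

A 6-joint arm with a two-finger parallel gripper is mounted at the origin on a cart in front of the work surface, level with it; the furniture and walls round the work are solid. World frame = base frame: x ahead of the robot, y to its left, z up, the work surface at z = 0. Lengths are in m, angles in rad, forces in N, time in s.
With the tool pointing down it reaches from about 0.35 to 0.875 m from the base axis. Payload 15.5 kg.
Tool frame: the origin (TCP) lies at the very end of the fingers, on their centre line; the grasp point (between the pads) lies 19 mm behind it; z points along the fingers, y is the line along which they close (so a half turn about z gives the same grasp; the last joint's range is limited). The gripper opens to 85 mm and grips with 20 to 120 N. Pads are 22 mm wide; open, the fingers measure 114 mm over their backs; the gripper's body (76 mm by 85 mm) begins 54 mm behind the grasp point. The pads swing forward as they close: fully open they stand 13 mm farther back than shut.
Start: joints at [1.03, 0.494, 1.345, -0, 1.302, -0.096], TCP at [0.269, 0.564, 0.231] pointing down, gripper open.
Joint ranges: [-2.91, 2.91], [-0.82, 2.16], [0.22, 2.67], [-1.22, 4.37], [0.12, 2.79], [-3.08, 3.08]. Speed limits (rad/s): [1.89, 1.89, 2.57, 3.01, 3.01, 3.01].

## Interface

Orientations are given as [roll, pitch, yaw] about the fixed x, y, z axes, in that order (R = Rz(yaw) Ry(pitch) Rx(roll)).
In Python, from rig import arm, read_camera, get_calibration, recognise, place_of gives the robot as it stands.
- The arm moves only by the tool drive_tool, never from a script. Its argument "rows" is a list of rows, each a list of 7 numbers: the shift along the tool's x, y, z as a fraction of full scale, then the turn, a rotation vector about the tool's x, y, z as a fraction of full scale, then the closure, from 0 (fully open) to 1 (shut). A call has 1 to 12 rows; each row is the pose to reach, as a shift and turn from the pose commanded when the call began, along the tool's axes at that moment, turning the shorter way round; what a row does not reach only later rows make up. Full scale, the value 1, is 0.4 m for a shift and 360 degrees for a turn. A row lasts 1/12 s, in which the tool goes at most 41.7 mm and 7.16 degrees, less where a joint would pass 70% of its speed; a pose out of reach is approached as far as the arm can. A call with a number of a shift or a turn outside -1 to 1 is refused whole. A call with a gripper value outside its range is refused whole. The fingers move at their own pace and stop on an object; the grip force is fixed at half the most. Time passes only in rows, so rows that repeat a pose let the fingers close. It gives the time, the measured TCP pose, the force, the opening and the grip force at its end, in the units of the state.
- arm.read_state(): the state, without advancing time (a new reading comes with each control period).
- read_camera(name): name is "scene" or "top" or "wrist"; returns the picture (400x640x3 uint8, red, green, blue); there is no depth.
- get_calibration(name): a dict with "vertical_fov" (degrees; the focal length in pixels is half the picture's height over the tangent of half this angle, whatever the lens; pixels are square), "cx", "cy" (the principal point, pixels), "view" (4x4, takes a point from world to camera coordinates); the wrist camera has in their place "T_tool_cam" (4x4, takes a point from camera to tool coordinates, whose origin is the TCP and whose axes are the flange's). Camera axes: x right, y down, z forward; pixel columns grow to the right and rows downward; lengths in m; the calibration is good to about 2 mm. A picture is of the moment at which its call begins: read the wrist's pose just before it. get_calibration takes no time and is no camera call.
- arm.hand_in(): hands the job in; it is judged then, once.
Trained networks look in the newest picture that a camera, given by its name, has taken for a name from the list of things; names that differ only in an ending like _2 or _b are one class to them, and where a whole thing is asked for, a point or a joint stands for the part that bears it (a point fixed in the world has none). Each returns a list of dicts, best first, with "conf" (0 to 1); they miss things now and then, are a little off and sometimes report something else, mostly with a low value. They report only what shows in the picture. A call takes as long as a camera call.
- recognise(target, camera): "rect" ([left, top, right, bottom] in pixels, round what is visible of it).
- place_of(target, camera): "pixel" ([column, row] in pixels: a listed point, or the origin of a listed thing).
The state is a dict: "time": time; "q": joint angles; "qvel": joint speeds; "effort": joint torques, N m; "tool_pos": TCP position; "tool_rot": TCP orientation; "wrist_force": force on the tool from outside, world axes, zero at the start; "wrist_torque": the same for the moment, N m; "grip_width": finger opening in m; "finger_force": force on a finger pad.
Only numpy, scipy, OpenCV 4.12 (cv2) and the standard library are available. Lean on these libraries where they do the work, as an engineer would, in place of code of your own. Each camera call takes 0.05 s, during which the arm holds its last target. There are 200 camera calls.

## Task

The four new legs for an armchair stand upside down on the bench; fit the new brass cup castors to them, a round cup over the foot of each turned (round) front leg and a square cup over the foot of each square back leg. Each castor must sit straight and fully home on its leg, wheel up, with all four legs left standing on the bench; leave the old castors where they lie.

Things in the scene. Friction and masses are not known exactly. Their poses are not given: they have to be found in the camera images.
- round_castor_1: one of two alike: rigid brass castor, 75 mm tall, 0.12 kg, standing cup down, wheel up. Hollow round cup, open below: 26 deep, 30 inside, 38 over the rim, top 31 up. Above it a fork: two flat cheeks (24.5 over both, 14 broad, 37 to 67 up) round a 30 mm wheel, axle 60 up, 4 to +x of centre. Grip across the cheeks. Origin: centre of the open rim; z to the wheel, y along the axle
- square_castor_1: one of two alike: rigid brass castor, 75 mm tall, 0.12 kg, standing cup down, wheel up. Hollow square cup, open below: 26 deep, 30 inside, 38 over the rim, top 31 up. Above it a fork: two flat cheeks (24.5 over both, 14 broad, 37 to 67 up) round a 30 mm wheel, axle 60 up, 4 to +x of centre. Grip across the cheeks. Origin: centre of the open rim; z to the wheel, y along the axle; cup sides face x and y
- round_castor_2: one of two alike: rigid brass castor, 75 mm tall, 0.12 kg, standing cup down, wheel up. Hollow round cup, open below: 26 deep, 30 inside, 38 over the rim, top 31 up. Above it a fork: two flat cheeks (24.5 over both, 14 broad, 37 to 67 up) round a 30 mm wheel, axle 60 up, 4 to +x of centre. Grip across the cheeks. Origin: centre of the open rim; z to the wheel, y along the axle
- square_castor_2: one of two alike: rigid brass castor, 75 mm tall, 0.12 kg, standing cup down, wheel up. Hollow square cup, open below: 26 deep, 30 inside, 38 over the rim, top 31 up. Above it a fork: two flat cheeks (24.5 over both, 14 broad, 37 to 67 up) round a 30 mm wheel, axle 60 up, 4 to +x of centre. Grip across the cheeks. Origin: centre of the open rim; z to the wheel, y along the axle; cup sides face x and y
- square_leg_1: one of two alike: loose square wooden leg, 120 mm tall, 0.6 kg, upside down on a square 56 mm steel plate, 4 thick. At most 47 across; a narrow collar 35 across ends 90 up; above it the foot tapers, 26 across at 94 up, 18 at 117, flat top 14 across at 120. A castor fully home has its rim 94 above the origin, cup floor on the flat top, 2 mm play all round. Origin: centre of the plate's underside; z up; its flat sides face x and y
- round_leg_1: one of two alike: loose turned (round) wooden leg, 120 mm tall, 0.6 kg, upside down on a round 60 mm steel plate, 4 thick. At most 47 across; a narrow collar 35 across ends 90 up; above it the foot tapers, 26 across at 94 up, 18 at 117, flat top 14 across at 120. A castor fully home has its rim 94 above the origin, cup floor on the flat top, 2 mm play all round. Origin: centre of the plate's underside; z up
- round_leg_2: one of two alike: loose turned (round) wooden leg, 120 mm tall, 0.6 kg, upside down on a round 60 mm steel plate, 4 thick. At most 47 across; a narrow collar 35 across ends 90 up; above it the foot tapers, 26 across at 94 up, 18 at 117, flat top 14 across at 120. A castor fully home has its rim 94 above the origin, cup floor on the flat top, 2 mm play all round. Origin: centre of the plate's underside; z up
- square_leg_2: one of two alike: loose square wooden leg, 120 mm tall, 0.6 kg, upside down on a square 56 mm steel plate, 4 thick. At most 47 across; a narrow collar 35 across ends 90 up; above it the foot tapers, 26 across at 94 up, 18 at 117, flat top 14 across at 120. A castor fully home has its rim 94 above the origin, cup floor on the flat top, 2 mm play all round. Origin: centre of the plate's underside; z up; its flat sides face x and y
- old_plate_castor: bystander: old dark iron castor standing on its flat 46x40 mm screw plate, wheel up, 60 mm tall, origin at the centre of the plate's underside; not to be used or disturbed
- old_porcelain_castor: bystander: old castor lying on its side, white porcelain wheel and dark stem, 89x41x30 mm, origin under its centre; not to be used or disturbed

How it is judged:
At the end, for the whole second after the job is handed in: A round castor on each round leg, a square one on each square leg: rim centre within 8 mm of the leg's axis and 88 to 98 mm above its underside (home is 94), castors within 0.12 rad and legs within 0.05 rad of upright, legs on the bench, all at rest and released ((((horizontal distance between round_castor_1 and round_leg_1 below 0.008 m and z of round_castor_1 in the frame of round_leg_1 between 0.088 and 0.098 m) and (horizontal distance between round_castor_2 and round_leg_2 below 0.008 m and z of round_castor_2 in the frame of round_leg_2 between 0.088 and 0.098 m)) or ((horizontal distance between round_castor_1 and round_leg_2 below 0.008 m and z of round_castor_1 in the frame of round_leg_2 between 0.088 and 0.098 m) and (horizontal distance between round_castor_2 and round_leg_1 below 0.008 m and z of round_castor_2 in the frame of round_leg_1 between 0.088 and 0.098 m))) and (((horizontal distance between square_castor_1 and square_leg_1 below 0.008 m and z of square_castor_1 in the frame of square_leg_1 between 0.088 and 0.098 m) and (horizontal distance between square_castor_2 and square_leg_2 below 0.008 m and z of square_castor_2 in the frame of square_leg_2 between 0.088 and 0.098 m)) or ((horizontal distance between square_castor_1 and square_leg_2 below 0.008 m and z of square_castor_1 in the frame of square_leg_2 between 0.088 and 0.098 m) and (horizontal distance between square_castor_2 and square_leg_1 below 0.008 m and z of square_castor_2 in the frame of square_leg_1 between 0.088 and 0.098 m))) and angle between each of round_castor_1, square_castor_1, round_castor_2, square_castor_2's own z axis and vertical below 0.12 rad and angle between each of square_leg_1, round_leg_1, round_leg_2, square_leg_2's own z axis and vertical below 0.05 rad and height (world z) of each of square_leg_1, round_leg_1, round_leg_2, square_leg_2 below 0.006 m and linear speed of each of round_castor_1, square_castor_1, round_castor_2, square_castor_2, square_leg_1, round_leg_1, round_leg_2, square_leg_2 below 0.02 m/s); the robot touches nothing.
It fails at once if the old plate castor is moved more than 30 mm (distance of old_plate_castor from where it was at the start of the episode above 0.03 m).
It fails at once if the old porcelain castor is moved more than 30 mm (distance of old_porcelain_castor from where it was at the start of the episode above 0.03 m).
It also fails if it takes over 88 s, if anything falls off the work surface, if the arm or the gripper's body presses on something with over 40 N, if the wrist force passes 120 N, or if a joint passes its speed limit or range.

## Working session

There is one attempt and no reset: what is moved stays moved. The work goes in short steps, Python scripts to look and compute and a tool call to move; the robot and the scene stay as the last step left them, time stands still between calls to the robot, and variables do not carry over. Pictures are saved under pics/ and viewed, at most 14 in all, crops included, and the job is handed in when it is done.

Besides the shell and the picture viewer there is one more tool, called after "Emit:" by a JSON object that holds its "fn" and its "kwargs", one argument or row to a line. drive_tool: Moves the arm, as the interface text tells. Its arguments: {"type":"object","properties":{"rows":{"type":"array","items":{"type":"array","items":{"type":"number"}}}},"required":["rows"]}

```bash
ls; mkdir -p pics; cat > h.py <<'E'
import numpy as np, cv2
from rig import arm, read_camera, get_calibration, recognise, place_of
from scipy.spatial.transform import Rotation as R
def cal(n, st=None):
    c=get_calibration(n); f=200/np.tan(np.radians(c["vertical_fov"])/2)
    if "view" in c: V=np.array(c["view"])
    else:
        T=np.eye(4); T[:3,:3]=R.from_euler('xyz',st["tool_rot"]).as_matrix(); T[:3,3]=st["tool_pos"]
        V=np.linalg.inv(T@np.array(c["T_tool_cam"]))
    return f,c["cx"],c["cy"],V
def proj(p,C):
    f,cx,cy,V=C; q=V[:3,:3]@np.asarray(p)+V[:3,3]; return np.array([cx+f*q[0]/q[2],cy+f*q[1]/q[2]])
def ray(px,C):
    f,cx,cy,V=C; d=np.array([(px[0]-cx)/f,(px[1]-cy)/f,1]); Rm=V[:3,:3]
    return -Rm.T@V[:3,3], Rm.T@d
def atz(px,C,z):
    o,d=ray(px,C); return o+d*(z-o[2])/d[2]
def tri(pa,Ca,pb,Cb):
    o1,d1=ray(pa,Ca);o2,d2=ray(pb,Cb)
    t=np.linalg.lstsq(np.c_[d1,-d2],o2-o1,rcond=None)[0]
    a=o1+d1*t[0];b=o2+d2*t[1]; return (a+b)/2,np.linalg.norm(a-b)
def save(n,im): cv2.imwrite(f"pics/{n}.png",im[:,:,::-1])
E
python3 - <<'E'
from h import *
np.set_printoptions(precision=4,suppress=True)
st=arm.read_state(); print(st)
for n in("scene","top"):
    save(n,read_camera(n)); print(n,get_calibration(n))
print(get_calibration("wrist"))
for t in("round_castor_1","square_castor_1","round_leg_1","square_leg_1","old_plate_castor","old_porcelain_castor"):
    for n in("scene","top"):
        C=cal(n)
        for r in place_of(t,n): print(t,n,round(r["conf"],2),np.round(r["pixel"],1),atz(r["pixel"],C,0)[:2])
E
```

```text
pics
{'time': 0.0, 'q': array([ 1.0305,  0.4942,  1.3461,  0.    ,  1.3025, -0.0955]), 'qvel': array([-0.0008, -0.0005,  0.0005, -0.0003, -0.0017,  0.0011]), 'effort': array([  0.0007, -88.2162, -38.3879,  -0.    ,   0.01  ,  -0.0001]), 'tool_pos': array([0.2687, 0.5639, 0.2307]), 'tool_rot': array([-3.1404, -0.0001,  2.6968]), 'wrist_force': array([ 0.3383, -0.1408,  0.4754]), 'wrist_torque': array([-0.0035, -0.0169,  0.0095]), 'finger_force': 0.0, 'grip_width': 0.08550015590898444}
scene {'vertical_fov': 57.859035094046305, 'cx': 324.7499450518995, 'cy': 199.57497298969267, 'view': array([[-0.6188, -0.7854, -0.0147,  0.3561],
       [-0.4932,  0.403 , -0.7709,  0.299 ],
       [ 0.6114, -0.4698, -0.6368,  0.5329],
       [ 0.    ,  0.    ,  0.    ,  1.    ]])}
top {'vertical_fov': 52.76827926949484, 'cx': 316.9614190356484, 'cy': 208.12673458039387, 'view': array([[ 0.0103, -0.9993,  0.0367,  0.0005],
       [-0.9811, -0.0172, -0.193 ,  0.5501],
       [ 0.1935, -0.034 , -0.9805,  0.8002],
       [ 0.    ,  0.    ,  0.    ,  1.    ]])}
{'vertical_fov': 64.23297245943655, 'cx': 315.
[... 774 characters left out ...]
 215.9] [0.5912 0.0777]
round_leg_1 scene 0.55 [325.5 197. ] [ 0.601  -0.0225]
round_leg_1 top 0.97 [326.8 196.4] [ 0.5881 -0.0158]
round_leg_1 top 0.65 [281.9 192.8] [0.5946 0.086 ]
square_leg_1 scene 0.86 [249.4 243.5] [0.58   0.2061]
square_leg_1 scene 0.67 [355.6 176.9] [ 0.6169 -0.1385]
square_leg_1 top 0.59 [376.5 189. ] [ 0.6076 -0.1295]
square_leg_1 top 0.58 [229.9 193.6] [0.5905 0.2027]
old_plate_castor scene 0.78 [316.  171.7] [ 0.7041 -0.0707]
old_plate_castor top 0.77 [341.6 155.7] [ 0.6855 -0.0496]
old_plate_castor top 0.38 [384.5 259.6] [ 0.4473 -0.1444]
old_porcelain_castor scene 0.65 [371.5 203.1] [ 0.5107 -0.0954]
old_porcelain_castor top 0.57 [367.1 229.4] [ 0.514  -0.1066]
```

View pics/scene.png

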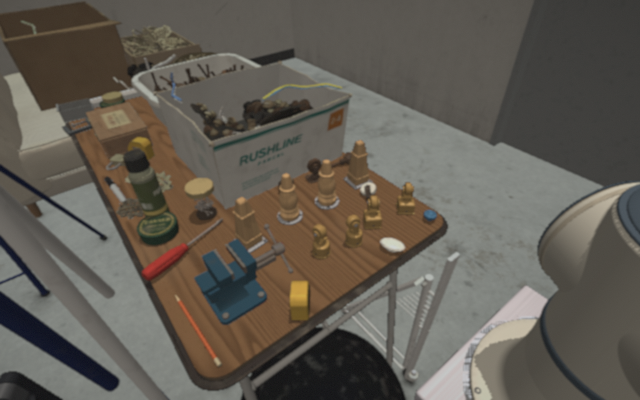

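View pics/top.png

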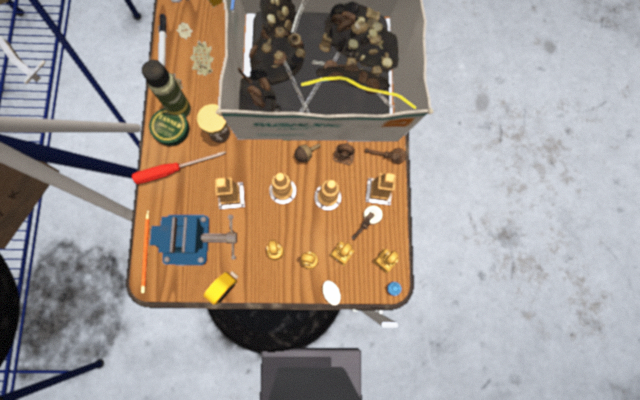

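The scene view shows four legs in a row (pixels (247,220), (290,198), (326,185), (358,162)), with the four castors in front of them at (320,241), (353,231), (373,212) and (405,198). In the top view the castors are at (274,250), (308,260), (342,251) and (386,260), and the legs are at (229,193), (282,190), (328,195) and (381,189). The network points agree with these. The vise is at about y=+0.25 and the box stands behind the legs. Next I move to a wrist survey pose.

Emit:
{"fn": "drive_tool", "kwargs": {
  "rows": [
    [-0.96,-0.96,-0.175,0,0,-0.071,0],
    [-0.96,-0.96,-0.175,0,0,-0.071,0],
    [-0.96,-0.96,-0.175,0,0,-0.071,0],
    [-0.96,-0.96,-0.175,0,0,-0.071,0],
    [-0.96,-0.96,-0.175,0,0,-0.071,0],
    [-0.96,-0.96,-0.175,0,0,-0.071,0],
    [-0.96,-0.96,-0.175,0,0,-0.071,0],
    [-0.96,-0.96,-0.175,0,0,-0.071,0],
    [-0.96,-0.96,-0.175,0,0,-0.071,0],
    [-0.96,-0.96,-0.175,0,0,-0.071,0],
    [-0.96,-0.96,-0.175,0,0,-0.071,0],
    [-0.96,-0.96,-0.175,0,0,-0.071,0]
  ]
}}

```text
time: 1.7
tool_pos: [0.4331, 0.0997, 0.2951]
tool_rot: [3.141, 0.001, -3.14]
wrist_force: [1.7, 1.0, -0.5]
grip_width: 0.0853
finger_force: 0.0
```

Emit:
{"fn": "drive_tool", "kwargs": {
  "rows": [
    [0,-0.1,0,0,0,0,0],
    [0,-0.1,0,0,0,0,0],
    [0,-0.1,0,0,0,0,0],
    [0,-0.1,0,0,0,0,0],
    [0,-0.1,0,0,0,0,0]
  ]
}}

```text
time: 2.12
tool_pos: [0.4328, 0.0626, 0.2945]
tool_rot: [3.141, -0.0, -3.139]
wrist_force: [0.2, -0.1, 0.9]
grip_width: 0.0855
finger_force: 0.0
```

```bash
cat > look.py <<'E'
import sys,json
from h import *
tag=sys.argv[1]; st=arm.read_state(); im=read_camera("wrist"); save(tag,im)
out={"st":[list(map(float,st["tool_pos"])),list(map(float,st["tool_rot"]))]}
C=cal("wrist",st)
for t in("round_castor_1","square_castor_1","round_leg_1","square_leg_1","old_plate_castor","old_porcelain_castor"):
    rs=place_of(t,"wrist"); out[t]=[[float(v) for v in r["pixel"]] for r in rs]
    for r in rs: print(t,round(r["conf"],2),np.round(r["pixel"],1),np.round(atz(r["pixel"],C,0)[:2],4))
json.dump(out,open(tag+".json","w"))
E
python3 look.py w1
```

```text
round_castor_1 0.89 [341.  178.3] [0.4641 0.0988]
round_castor_1 0.79 [286.3 162.3] [0.4415 0.0223]
square_castor_1 0.77 [234.9 174.1] [ 0.4584 -0.0501]
square_castor_1 0.7 [168.5 167.9] [ 0.4497 -0.1419]
square_castor_1 0.16 [404.7 257.4] [0.5884 0.1995]
round_leg_1 0.96 [263.4 254.7] [ 0.5841 -0.0162]
round_leg_1 0.84 [328.8 263.2] [0.5985 0.0836]
square_leg_1 0.71 [405.2 256.9] [0.5875 0.2002]
square_leg_1 0.6 [188.4 262.1] [ 0.597  -0.1319]
old_plate_castor 0.92 [242.1 308.6] [ 0.6812 -0.0553]
old_porcelain_castor 0.88 [204.4 218.5] [ 0.5252 -0.0998]
```

Emit:
{"fn": "drive_tool", "kwargs": {
  "rows": [
    [0,-0.3,0,0,0,0,0],
    [0,-0.3,0,0,0,0,0],
    [0,-0.3,0,0,0,0,0],
    [0,-0.3,0,0,0,0,0],
    [0,-0.3,0,0,0,0,0],
    [0,-0.3,0,0,0,0,0]
  ]
}}

```text
time: 2.97
tool_pos: [0.433, -0.0581, 0.2945]
tool_rot: [3.141, -0.0, -3.141]
wrist_force: [0.0, -0.2, -0.5]
grip_width: 0.0857
finger_force: 0.0
```

```bash
python3 look.py w2
```

```text
round_castor_1 0.87 [425.5 178.4] [0.4645 0.0971]
round_castor_1 0.86 [373.1 164.4] [0.4445 0.0221]
square_castor_1 0.64 [256.8 165.1] [ 0.4455 -0.1394]
square_castor_1 0.58 [320.3 174.6] [ 0.4591 -0.0512]
round_leg_1 0.76 [341.8 255.1] [ 0.5848 -0.0177]
round_leg_1 0.64 [407.9 264.5] [0.601  0.0845]
square_leg_1 0.64 [481.6 255.4] [0.5854 0.1956]
square_leg_1 0.56 [268.5 264.2] [ 0.6004 -0.1301]
old_plate_castor 0.82 [315.  309.4] [ 0.6827 -0.0586]
old_porcelain_castor 0.69 [283.7 218.7] [ 0.5254 -0.1045]
```

View pics/w2.png

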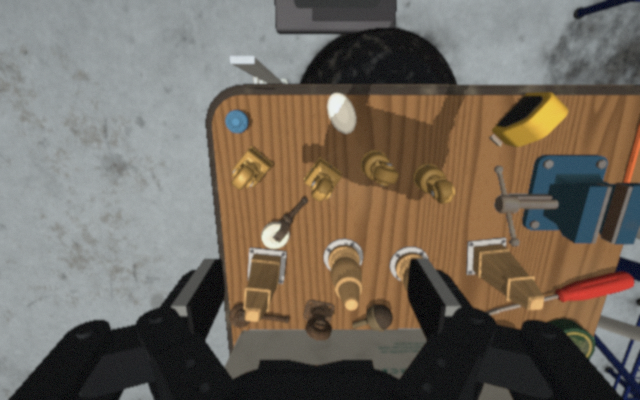

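The wrist picture shows the castors at (250,168), (322,180), (380,168) and (436,183), and the legs at (266,270), (344,265), (408,262) and (490,262) with their tops leaning down the image. Origins computed at z=0 agree between the two wrist views and the top camera. Next I zoom in for the yaws.

```bash
python3 - <<'E'
import cv2
a=cv2.imread('pics/w2.png')
cv2.imwrite('pics/w2c.png',cv2.resize(a[140:210,215:475],None,fx=3.05,fy=3.05,interpolation=cv2.INTER_CUBIC))
b=cv2.resize(a[230:330,215:565],None,fx=2.28,fy=2.28,interpolation=cv2.INTER_CUBIC)
c=cv2.imread('pics/w2c.png'); import numpy as np
w=max(b.shape[1],c.shape[1]); p=lambda i: cv2.copyMakeBorder(i,0,0,0,w-i.shape[1],cv2.BORDER_CONSTANT)
o=np.vstack([p(c),p(b)]); print(o.shape); cv2.imwrite('pics/w2cc.png',o[:, :800])
E
```

```text
(442, 798, 3)
```

View pics/w2cc.png

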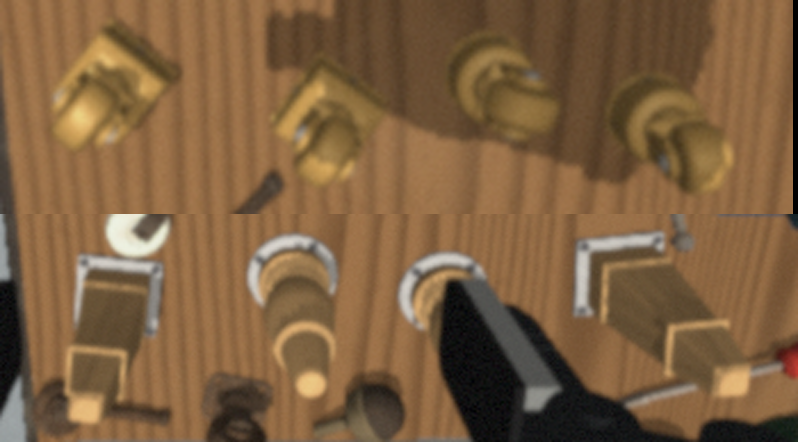

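The crop shows both square cups turned to the bench axes, with edges at roughly 37° in the image, and the square plates only a few degrees off. For exact yaws I go lower over the castors.

Emit:
{"fn": "drive_tool", "kwargs": {
  "rows": [
    [0.02,-0.09,0.35,0,0,0,0],
    [0.02,-0.09,0.35,0,0,0,0],
    [0.02,-0.09,0.35,0,0,0,0],
    [0.02,-0.09,0.35,0,0,0,0],
    [0.02,-0.09,0.35,0,0,0,0],
    [0.02,-0.09,0.35,0,0,0,0]
  ]
}}

```text
time: 3.82
tool_pos: [0.4249, -0.094, 0.1544]
tool_rot: [3.141, -0.002, -3.141]
wrist_force: [0.5, -0.4, 0.5]
grip_width: 0.0858
finger_force: 0.0
```

```bash
python3 look.py w3
```

```text
round_castor_1 0.8 [506.5 217.7] [0.461  0.0962]
round_castor_1 0.57 [433.2 198.1] [0.4405 0.0208]
square_castor_1 0.94 [264.  199.6] [ 0.4421 -0.1442]
square_castor_1 0.86 [364.1 218. ] [ 0.4613 -0.0456]
round_leg_1 0.67 [577.4 321.8] [0.5852 0.1982]
round_leg_1 0.6 [384.  318.4] [ 0.5806 -0.0178]
square_leg_1 0.71 [578.4 321.9] [0.5853 0.1994]
square_leg_1 0.62 [281.7 332.6] [ 0.5996 -0.1319]
old_porcelain_castor 0.8 [308.1 274.2] [ 0.5248 -0.1017]
```

Emit:
{"fn": "drive_tool", "kwargs": {
  "rows": [
    [0,0.37,0,0,0,0,0],
    [0,0.37,0,0,0,0,0],
    [0,0.37,0,0,0,0,0],
    [0,0.37,0,0,0,0,0],
    [0,0.37,0,0,0,0,0],
    [0,0.37,0,0,0,0,0]
  ]
}}

```text
time: 4.67
tool_pos: [0.425, 0.0547, 0.1549]
tool_rot: [-3.142, 0.001, -3.137]
wrist_force: [0.3, -0.3, 0.2]
grip_width: 0.0855
finger_force: 0.0
```

```bash
python3 look.py w4; python3 - <<'E'
import cv2,numpy as np
a=cv2.imread('pics/w3.png');b=cv2.imread('pics/w4.png')
cv2.imwrite('pics/w34.png',cv2.resize(np.vstack([a[:235],b[:235]]),None,fx=1.25,fy=1.25,interpolation=cv2.INTER_CUBIC))
E
```

```text
round_castor_1 0.6 [359.2 220.5] [0.4646 0.0985]
square_castor_1 0.87 [113.9 201.4] [ 0.4454 -0.1426]
square_castor_1 0.59 [211.6 214.7] [ 0.459  -0.0483]
round_leg_1 0.97 [254.  317.9] [ 0.5813 -0.013 ]
round_leg_1 0.86 [343.6 332. ] [0.6    0.0872]
square_leg_1 0.46 [212.2 212.9] [ 0.4571 -0.0475]
old_porcelain_castor 0.67 [164.1 273.1] [ 0.5251 -0.1048]
```

View pics/w34.png

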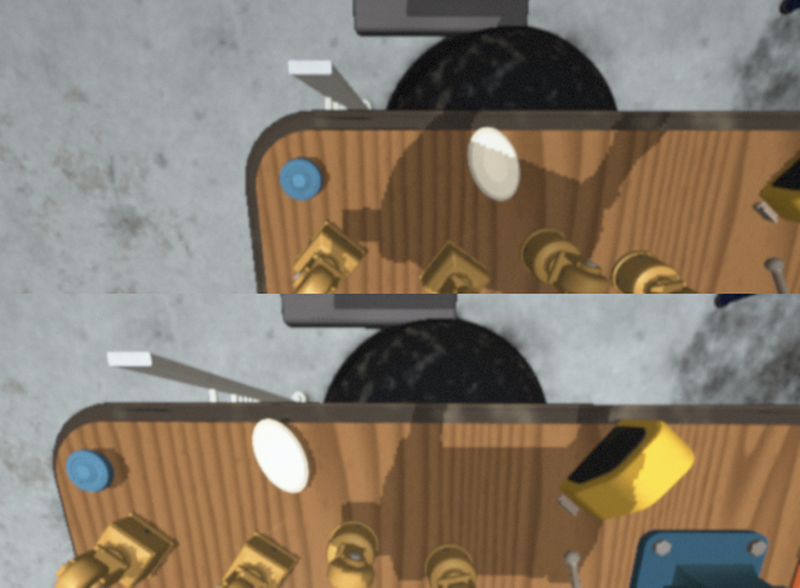

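The crop shows the castors only partly (rows cut off), so I fit a wireframe model (cup, fork and wheel) to image edges over all four wrist views.

```bash
cat > fit.py <<'E'
import json,sys
from h import *
from scipy.optimize import minimize
a=np.linspace(0,2*np.pi,40,endpoint=False)
def box(x,y,z0,z1): return np.array([[i,j,k] for i in x for j in y for k in(z0,z1)])
def cyl(r,z0,z1): return np.r_[np.c_[r*np.cos(a),r*np.sin(a),0*a+z0],np.c_[r*np.cos(a),r*np.sin(a),0*a+z1]]
wheel=np.r_[np.c_[4+15*np.cos(a),0*a+7,60+15*np.sin(a)],np.c_[4+15*np.cos(a),0*a-7,60+15*np.sin(a)]]
fork=box((-7,7),(-12.25,12.25),37,67)
P={"rc":[cyl(19,0,4),wheel,fork],"sc":[box((-19,19),(-19,19),0,4),wheel,fork],
   "sl":[box((-28,28),(-28,28),0,4),box((-7,7),(-7,7),119,120)],"rl":[cyl(30,0,4),cyl(7,119,120)]}
def hulls(kind,p,C):
    c,s=np.cos(p[2]),np.sin(p[2]); out=[]
    for q in P[kind]:
        q=q/1000; w=np.c_[c*q[:,0]-s*q[:,1]+p[0],s*q[:,0]+c*q[:,1]+p[1],q[:,2]]
        uv=(C[3][:3,:3]@w.T).T+C[3][:3,3]; uv=np.c_[C[1]+C[0]*uv[:,0]/uv[:,2],C[2]+C[0]*uv[:,1]/uv[:,2]]
        out.append(cv2.convexHull(uv.astype(np.float32))[:,0])
    return out
def samp(h):
    n=np.r_[h,h[:1]]; return np.vstack([n[i]+(n[i+1]-n[i])*np.linspace(0,1,max(2,int(np.linalg.norm(n[i+1]-n[i])/1.5)),endpoint=False)[:,None] for i in range(len(h))])
def view(tag):
    d=json.load(open(tag+".json")); im=cv2.imread(f"pics/{tag}.png")
    g=cv2.GaussianBlur(im,(0,0),1.2); G=max_grad(g)
    return im,G,cal("wrist",{"tool_pos":np.array(d["st"][0]),"tool_rot":np.array(d["st"][1])})
def max_grad(g):
    m=[np.hypot(cv2.Sobel(g[:,:,k],cv2.CV_32F,1,0),cv2.Sobel(g[:,:,k],cv2.CV_32F,0,1)) for k in range(3)]
    return np.minimum(np.max(m,0),120)
def score(kind,p,V):
    t=0;n=0
    for im,G,C in V:
        pts=np.vstack([samp(h) for h in hulls(kind,p,C)]).astype(np.float32)
        ok=(pts[:,0]>2)&(pts[:,0]<637)&(pts[:,1]>2)&(pts[:,1]<397)
        if ok.mean()<.8: continue
        v=cv2.remap(G,pts[ok,0][None],pts[ok,1][None],cv2.INTER_LINEAR); t+=v.sum();n+=v.size
    return t/max(n,1)
def fit(kind,x,y,V,yaws,r=.006,st=.003):
    best=[]
    for w in yaws:
        b=max(((score(kind,(x+i,y+j,w),V),x+i,y+j,w) for i in np.arange(-r,r+1e-6,st) for j in np.arange(-r,r+1e-6,st)))
        best.append(b)
    best.sort(reverse=True); o=[]
    for b in best[:3]:
        m=minimize(lambda p:-score(kind,(p[0]/100,p[1]/100,p[2]),V),[b[1]*100,b[2]*100,b[3]],method="Nelder-Mead",options=dict(initial_simplex=np.array([[0,0,0],[.2,0,0],[0,.2,0],[0,0,.08]])+[b[1]*100,b[2]*100,b[3]]))
        o.append((-m.fun,m.x[0]/100,m.x[1]/100,m.x[2]))
    o.sort(reverse=True); return o
def draw(im,kind,p,C,col=(0,0,255)):
    for h in hulls(kind,p,C): cv2.polylines(im,[np.round(h*16).astype(np.int32)],True,col,1,cv2.LINE_AA,4)
E
cat > f1.py <<'E'
from fit import *
V={t:view(t) for t in("w1","w2","w3","w4")}
vs=list(V.values()); res={}
for n,k,x,y,ws in(("rcA","rc",.4635,.0975,72),("rcB","rc",.442,.0215,72),("scA","sc",.4595,-.049,72),("scB","sc",.4455,-.142,72)):
    f=fit(k,x,y,vs,np.arange(ws)*2*np.pi/ws); res[n]=(k,f[0][1:]); print(n,[np.round(i,4).tolist() for i in f])
for n,k,x,y in(("slA","sl",.5865,.198),("slB","sl",.599,-.1315),("rlA","rl",.6,.085),("rlB","rl",.5825,-.017)):
    f=fit(k,x,y,[V["w1"],V["w2"]],np.arange(-9,9)*.087 if k=="sl" else [0.]); res[n]=(k,f[0][1:]); print(n,[np.round(i,4).tolist() for i in f])
json.dump(res,open("res.json","w"))
a,_,C=V["w3"]; b,_,C2=V["w2"]; b=b.copy();a=a.copy()
for n,(k,p) in res.items():
    if 'c' in n: draw(a,k,p,C)
    draw(b,k,p,C2)
a=cv2.resize(a[170:290,200:600],None,fx=2,fy=2); b=cv2.resize(b[140:330,210:560],None,fx=800/350,fy=800/350)[:350]
cv2.imwrite("pics/ov1.png",np.vstack([a,b[:,:800]]))
E
time python3 f1.py
```

```text
rcA [[56.951, 0.4656, 0.0979, 3.5121], [56.7272, 0.466, 0.0975, 3.4037], [56.6891, 0.4661, 0.0975, 3.4035]]
rcB [[60.0774, 0.4448, 0.0251, 3.4545], [60.075, 0.445, 0.0255, 3.504], [60.0694, 0.4448, 0.0255, 3.5058]]
scA [[67.3954, 0.4643, -0.0517, 2.3656], [65.9016, 0.4585, -0.0452, 2.5152], [65.7765, 0.4653, -0.0518, 2.6889]]
scB [[78.267, 0.4446, -0.1409, 2.4242], [78.2612, 0.4446, -0.1407, 2.4297], [78.2572, 0.4445, -0.1408, 2.4331]]
slA [[84.4228, 0.5849, 0.2011, 0.1164], [84.4184, 0.5849, 0.2011, 0.1156], [84.3784, 0.585, 0.2013, 0.124]]
slB [[83.7079, 0.6003, -0.1338, -0.1023], [83.7045, 0.6003, -0.1338, -0.1011], [80.8066, 0.6013, -0.1319, -0.5428]]
rlA [[87.537, 0.5981, 0.0864, 0.0309]]
rlB [[107.4054, 0.5868, -0.0163, -0.0678]]
real	0m32.654s
user	0m33.023s
sys	0m0.119s
```

View pics/ov1.png

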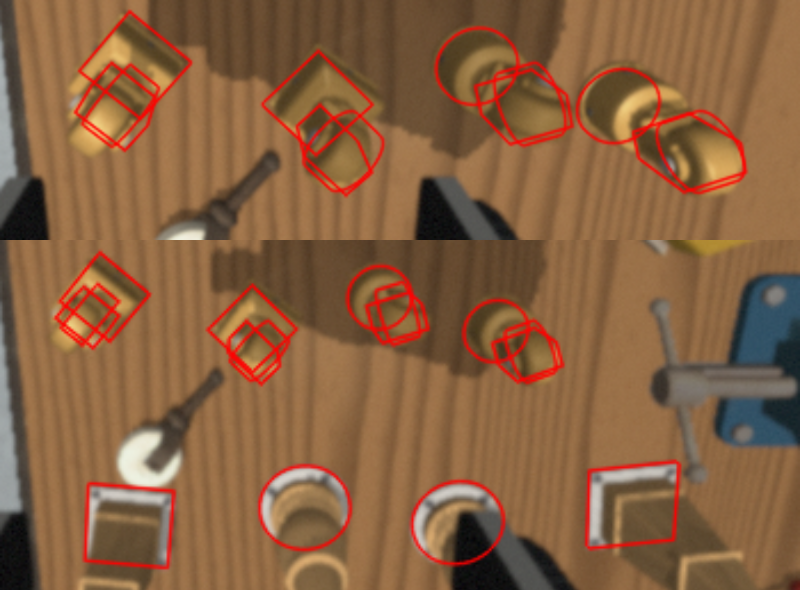

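The legs fit well; the castor cups fit, but the wheel directions are unsure. I take two closer views.

Emit:
{"fn": "drive_tool", "kwargs": {
  "rows": [
    [0,0.015,0.138,0,0,0,0],
    [0,0.015,0.138,0,0,0,0],
    [0,0.015,0.138,0,0,0,0],
    [0,0.015,0.138,0,0,0,0],
    [0,0.015,0.138,0,0,0,0]
  ]
}}

```text
time: 5.43
tool_pos: [0.4254, 0.0594, 0.1001]
tool_rot: [-3.142, 0.001, -3.141]
wrist_force: [-0.1, 0.7, 0.4]
grip_width: 0.0855
finger_force: 0.0
```

```bash
python3 look.py w5
```

```text
round_castor_1 0.69 [270.1 219.3] [0.4421 0.0224]
square_castor_1 0.71 [187.4 236.4] [ 0.4573 -0.0466]
square_castor_1 0.63 [ 67.3 223.4] [ 0.4458 -0.1431]
square_castor_1 0.28 [343. 371.] [0.5992 0.086 ]
round_leg_1 0.84 [232.  354.4] [ 0.5792 -0.0194]
round_leg_1 0.65 [341.5 370.8] [0.5989 0.0846]
round_leg_1 0.49 [185.4 238.4] [ 0.4592 -0.0485]
old_porcelain_castor 0.55 [133.9 308. ] [ 0.5273 -0.103 ]
```

Emit:
{"fn": "drive_tool", "kwargs": {
  "rows": [
    [0,-0.39,0,0,0,0,0],
    [0,-0.39,0,0,0,0,0],
    [0,-0.39,0,0,0,0,0],
    [0,-0.39,0,0,0,0,0],
    [0,-0.39,0,0,0,0,0],
    [0,-0.39,0,0,0,0,0]
  ]
}}

```text
time: 6.28
tool_pos: [0.4252, -0.0978, 0.0994]
tool_rot: [-3.141, 0.0, 3.14]
wrist_force: [0.6, 1.4, 0.0]
grip_width: 0.0854
finger_force: 0.0
```

```bash
python3 look.py w6;  python3 - <<'E'
import cv2,numpy as np
a=cv2.imread('pics/w5.png');b=cv2.imread('pics/w6.png')
cv2.imwrite('pics/w56.png',np.vstack([cv2.resize(i[155:315,160:480],None,fx=1.85,fy=1.85,interpolation=cv2.INTER_CUBIC) for i in(a,b)]))
E
```

```text
round_castor_1 0.89 [549.6 244.9] [0.465  0.0972]
round_castor_1 0.82 [463.5 218.9] [0.4416 0.0221]
square_castor_1 0.81 [258.2 222.6] [ 0.4444 -0.1445]
square_castor_1 0.57 [372.8 241.8] [ 0.4618 -0.0504]
round_leg_1 0.76 [401.4 356.2] [ 0.5807 -0.017 ]
round_leg_1 0.22 [627.5 359.2] [0.5848 0.198 ]
square_leg_1 0.62 [280.4 369. ] [ 0.5957 -0.1319]
square_leg_1 0.56 [628.  359.8] [0.5856 0.1987]
old_porcelain_castor 0.75 [310.9 307.9] [ 0.5265 -0.1022]
```

View pics/w56.png

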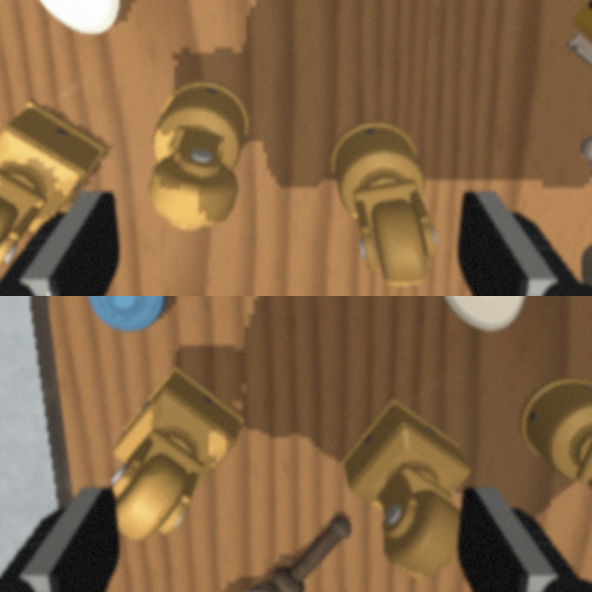

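Close views: RC_A's axle runs left-right (hubs at (363,248) and (436,238)), and RC_B shows its hub at (200,155) facing the robot. SC_B's hubs are at (118,475) and (180,520), and SC_A shows one hub at (393,515). I refit with these yaw hypotheses.

```bash
cat > f2.py <<'E'
import fit
from fit import *
W=lambda: wheel*[1,1.1,1]
for k in("rc","sc"): P[k]=[P[k][0],wheel]
V={t:view(t) for t in("w3","w4","w5","w6")}; vs=list(V.values()); res=json.load(open("res.json"))
pi=np.pi
for n,k,x,y,w0 in(("rcA","rc",.465,.098,(.14,.14+pi)),("rcB","rc",.444,.024,(pi/2,-pi/2)),("scA","sc",.461,-.049,(-.776,2.366)),("scB","sc",.4446,-.1409,(-.718,2.42))):
    o=[]
    for w in w0:
        f=fit.fit(k,x,y,vs,np.arange(w-.45,w+.46,.09))[0]; o.append(f)
    o.sort(reverse=True); print(n,[np.round(i,4).tolist() for i in o]); res[n]=(k,o[0][1:])
json.dump(res,open("res.json","w"))
o=[]
for t in("w5","w6"):
    a,_,C=V[t]; a=a.copy()
    for n,(k,p) in res.items():
        if 'c' in n: draw(a,k,p,C)
    o.append(cv2.resize(a[155:315,80:480],None,fx=1.85,fy=1.85))
cv2.imwrite("pics/ov2.png",np.vstack(o))
E
python3 f2.py
```

```text
Traceback (most recent call last):
  File "f2.py", line 10, in <module>
    f=fit.fit(k,x,y,vs,np.arange(w-.45,w+.46,.09))[0]; o.append(f)
      ^^^^^^^
AttributeError: 'function' object has no attribute 'fit'
```

```bash
sed -i 's/fit\.fit(/fit(/; /^import fit$/d; /^W=/d' f2.py; python3 f2.py
```

```text
rcA [[62.7797, 0.4655, 0.0988, 3.7359], [62.7558, 0.4615, 0.096, 0.3346]]
rcB [[56.5432, 0.4436, 0.0235, 1.7299], [54.2478, 0.447, 0.0295, -1.8918]]
scA [[67.7144, 0.4643, -0.0543, 2.5291], [66.9697, 0.4601, -0.0465, -0.6273]]
scB [[73.0706, 0.444, -0.1407, 2.4885], [72.9184, 0.4459, -0.1413, -0.6484]]
```

View pics/ov2.png

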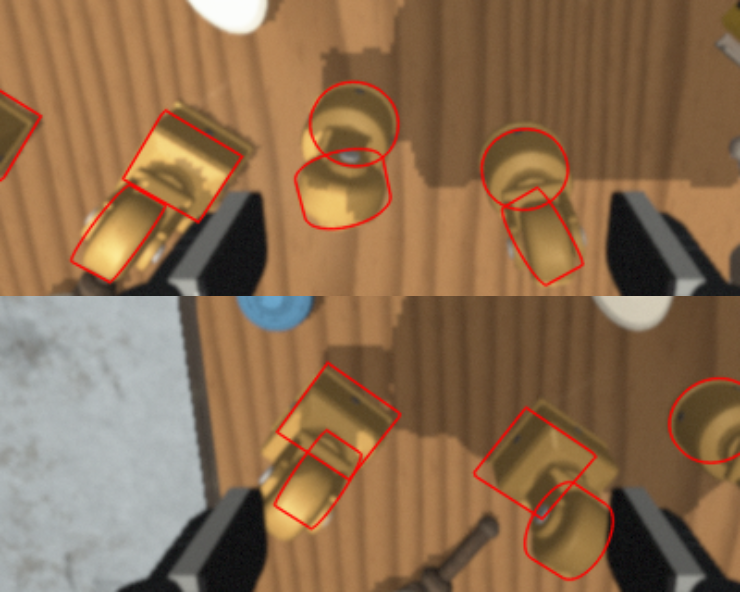

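The cups are located to about 3 mm, and since the pads align the yaw on closing I start with SC_B. First hover and turn, with the fingers part open.

Emit:
{"fn": "drive_tool", "kwargs": {
  "rows": [
    [-0.052,-0.109,0,0,0,0.018,0.4],
    [-0.052,-0.109,0,0,0,0.036,0.4],
    [-0.052,-0.109,0,0,0,0.054,0.4],
    [-0.052,-0.109,0,0,0,0.072,0.4],
    [-0.052,-0.109,0,0,0,0.09,0.4],
    [-0.052,-0.109,0,0,0,0.108,0.4],
    [-0.052,-0.109,0,0,0,0.108,0.4],
    [-0.052,-0.109,0,0,0,0.108,0.4]
  ]
}}

```text
time: 7.3
tool_pos: [0.446, -0.1394, 0.0993]
tool_rot: [-3.142, -0.0, 2.469]
wrist_force: [-0.5, -0.4, -0.2]
grip_width: 0.0511
finger_force: 0.0
```

```bash
cat > to.py <<'E'
import sys
from h import *
x,y,z,psi=map(float,sys.argv[1:5]); st=arm.read_state()
Rm=R.from_euler('xyz',st["tool_rot"]).as_matrix()
d=Rm.T@(np.array([x,y,z])-st["tool_pos"])/.4
rv=(R.from_matrix(Rm).inv()*R.from_euler('xyz',[np.pi,0,psi])).as_rotvec()/(2*np.pi)
print(np.round(st["tool_pos"],4),np.round(st["tool_rot"],3),"frac",np.round(d,3),np.round(rv,4),"q",np.round(st["q"],2),"w",round(st["grip_width"],4))
E
python3 to.py .446 -.1415 .037 2.46
python3 - <<'E'
from h import *
import cv2
save("a1",read_camera("wrist"))
E
```

```text
[ 0.446  -0.1394  0.0993] [-3.142 -0.     2.469] frac [-0.003 -0.004  0.156] [-0.     -0.      0.0014] q [-0.43  0.47  1.87 -0.    0.8  -1.33] w 0.0511
```

View pics/a1.png

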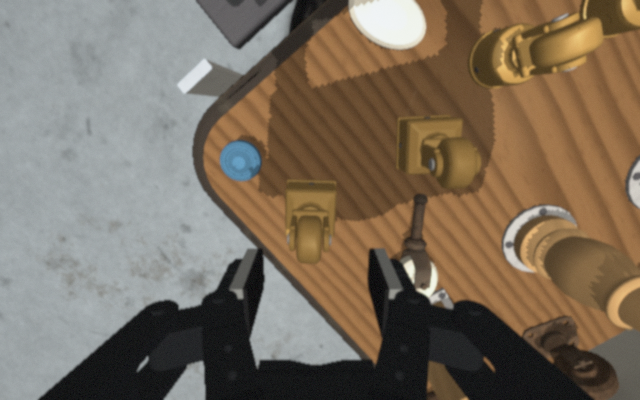

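Looking along the tool, SC_B is axis-aligned at column 310 (cup edge at row 181, columns 286–336, wheel straight below), so its yaw is right. SC_A's cup is also aligned here (edge at row 117, columns 398–462). I compute the centres from these edges.

```bash
python3 - <<'E'
from h import *
st=arm.read_state(); C=cal("wrist",st); Rm=R.from_euler('xyz',st["tool_rot"]).as_matrix()
for n,r,c0,c1 in(("scB",181,286,336),("scA",117,398,462)):
    for z in (0.002,):
        a=atz((c0,r),C,z);b=atz((c1,r),C,z); m=(a+b)/2-Rm[:,0]*.019; print(n,np.linalg.norm(a-b),m, Rm.T@(m-st["tool_pos"]))
E
```

```text
scB 0.03864343731761241 [ 0.44602523 -0.14399957  0.00199905] [-0.00279417 -0.00346499  0.09733236]
scA 0.046527878707766715 [ 0.46249122 -0.04627897  0.00199905] [0.0451896  0.08324142 0.09733065]
```

Emit:
{"fn": "drive_tool", "kwargs": {
  "rows": [
    [-0.006,-0.008,0.08,0,0,0,0.4],
    [-0.006,-0.008,0.156,0,0,0,0.4],
    [-0.006,-0.008,0.156,0,0,0,0.4],
    [-0.006,-0.008,0.156,0,0,0,0.4],
    [-0.006,-0.008,0.156,0,0,0,1],
    [-0.006,-0.008,0.156,0,0,0,1],
    [-0.006,-0.008,0.156,0,0,0,1],
    [-0.006,-0.008,0.156,0,0,0,1],
    [-0.006,-0.008,0.156,0,0,0,1],
    [-0.006,-0.008,0.156,0,0,0,1]
  ]
}}

```text
time: 8.18
tool_pos: [0.4466, -0.1441, 0.0384]
tool_rot: [3.141, 0.002, 2.465]
wrist_force: [-0.3, -0.0, 7.9]
grip_width: 0.0238
finger_force: 57.9
```

Emit:
{"fn": "drive_tool", "kwargs": {
  "rows": [
    [0,0,-0.1,0,0,0,1],
    [0,0,-0.2,0,0,0,1],
    [0,0,-0.3,0,0,0,1],
    [0,0,-0.35,0,0,0,1],
    [0,0,-0.35,0,0,0,1],
    [0,0,-0.35,0,0,0,1]
  ]
}}

```text
time: 8.68
tool_pos: [0.4464, -0.1441, 0.1787]
tool_rot: [3.141, 0.004, 2.465]
wrist_force: [-0.6, 0.8, -2.8]
grip_width: 0.0237
finger_force: 59.5
```

```bash
python3 to.py .6003 -.1338 .18 3.04;  python3 - <<'E'
from h import *
import cv2
save("a2",read_camera("wrist"))
E
```

```text
[ 0.4464 -0.1441  0.1787] [3.141 0.004 2.465] frac [-0.284  0.261 -0.002] [-0.      0.0006 -0.0915] q [-0.44  0.34  1.79 -0.    1.01 -1.33] w 0.0237
```

View pics/a2.png

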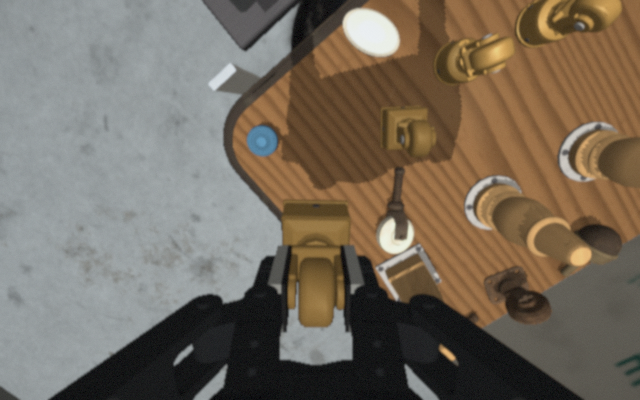

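The castor hangs straight in the fingers (rim edge at row 203, columns 284–350). I compute the in-hand offset.

```bash
python3 - <<'E'
from h import *
st=arm.read_state(); C=cal("wrist",st); Rm=R.from_euler('xyz',st["tool_rot"]).as_matrix()
for z in (0.14,.142):
        a=atz((283.5,203),C,z);b=atz((350.5,203),C,z); m=(a+b)/2-Rm[:,0]*.019; print(np.linalg.norm(a-b), Rm.T@(m-st["tool_pos"]))
E
python3 to.py .6003 -.1338 .19 3.04
```

```text
0.03965461843378767 [-0.00060307  0.00087707  0.0374392 ]
0.03921078130051557 [6.92945653e-05 8.66317780e-04 3.54382980e-02]
[ 0.4457 -0.1438  0.1775] [3.141e+00 1.000e-03 2.465e+00] frac [-0.286  0.262 -0.031] [-0.      0.0002 -0.0916] q [-0.44  0.35  1.79 -0.    1.   -1.33] w 0.0233
```

Emit:
{"fn": "drive_tool", "kwargs": {
  "rows": [
    [-0.05,0.05,-0.031,0,0,-0.018,1],
    [-0.11,0.1,-0.031,0,0,-0.036,1],
    [-0.17,0.15,-0.031,0,0,-0.054,1],
    [-0.23,0.2,-0.031,0,0,-0.072,1],
    [-0.286,0.262,-0.031,0,0,-0.0916,1],
    [-0.286,0.262,-0.031,0,0,-0.0916,1],
    [-0.286,0.262,-0.031,0,0,-0.0916,1],
    [-0.286,0.262,-0.031,0,0,-0.0916,1]
  ]
}}

```text
time: 9.4
tool_pos: [0.5995, -0.1335, 0.1878]
tool_rot: [3.141, -0.003, 3.039]
wrist_force: [-0.4, 0.1, -1.5]
grip_width: 0.0232
finger_force: 59.5
```

```bash
python3 to.py .6003 -.1338 .1315 3.04
```

```text
[ 0.5995 -0.1335  0.1878] [ 3.141e+00 -3.000e-03  3.039e+00] frac [-0.002 -0.001  0.141] [ 0.0001 -0.0005 -0.0001] q [-0.32  0.52  1.42 -0.    1.2  -1.78] w 0.0232
```

Emit:
{"fn": "drive_tool", "kwargs": {
  "rows": [
    [0,0,0.05,0,0,0,1],
    [0,0,0.08,0,0,0,1],
    [0,0,0.1,0,0,0,1],
    [0,0,0.1,0,0,0,1]
  ]
}}

```text
time: 9.73
tool_pos: [0.599, -0.1338, 0.1476]
tool_rot: [3.141, -0.003, 3.039]
wrist_force: [0.2, 0.0, -1.6]
grip_width: 0.0234
finger_force: 59.5
```

Emit:
{"fn": "drive_tool", "kwargs": {
  "rows": [
    [0,0,0.01,0,0,0,1],
    [0,0,0.02,0,0,0,1],
    [0,0,0.03,0,0,0,1],
    [0,0,0.038,0,0,0,1],
    [0,0,0.038,0,0,0,1],
    [0,0,0.038,0,0,0,1]
  ]
}}

```text
time: 10.23
tool_pos: [0.6008, -0.134, 0.1342]
tool_rot: [-3.142, 0.0, 3.04]
wrist_force: [2.8, -0.6, -1.2]
grip_width: 0.0235
finger_force: 59.6
```

Emit:
{"fn": "drive_tool", "kwargs": {
  "rows": [
    [0,0,0.003,0,0,0,1],
    [0,0,0.003,0,0,0,0.75],
    [0,0,0.003,0,0,0,0.6],
    [0,0,0.003,0,0,0,0.4],
    [0,0,0.003,0,0,0,0.4],
    [0,0,0.003,0,0,0,0.4],
    [0,0,-0.05,0,0,0,0.4],
    [0,0,-0.1,0,0,0,0.4],
    [0,0,-0.2,0,0,0,0.4],
    [0,0,-0.25,0,0,0,0.4],
    [0,0,-0.25,0,0,0,0.4]
  ]
}}

```text
time: 11.15
tool_pos: [0.6026, -0.1345, 0.2391]
tool_rot: [-3.14, 0.007, 3.04]
wrist_force: [-0.3, 0.3, 0.3]
grip_width: 0.0511
finger_force: 0.0
```

```bash
python3 to.py .4605 -.047 .11 2.45
```

```text
[ 0.6026 -0.1345  0.2391] [-3.14   0.007  3.04 ] frac [0.378 0.182 0.32 ] [0.0001 0.0012 0.0939] q [-0.32  0.47  1.36  0.    1.3  -1.79] w 0.0511
```

Emit:
{"fn": "drive_tool", "kwargs": {
  "rows": [
    [0.09,0.04,0,0,0,0.018,0.4],
    [0.18,0.08,0.02,0,0,0.036,0.4],
    [0.26,0.12,0.1,0,0.0012,0.054,0.4],
    [0.33,0.16,0.18,0,0.0012,0.072,0.4],
    [0.378,0.182,0.26,0,0.0012,0.094,0.4],
    [0.378,0.182,0.32,0,0.0012,0.094,0.4],
    [0.378,0.182,0.32,0,0.0012,0.094,0.4],
    [0.378,0.182,0.32,0,0.0012,0.094,0.4],
    [0.378,0.182,0.32,0,0.0012,0.094,0.4]
  ]
}}

```text
time: 11.9
tool_pos: [0.4591, -0.0467, 0.1073]
tool_rot: [-3.14, -0.006, 2.451]
wrist_force: [-0.1, -0.7, 0.6]
grip_width: 0.0515
finger_force: 0.0
```

```bash
python3 - <<'E'
from h import *
a=[]
st=arm.read_state(); w=read_camera("wrist"); save("b1",w); s=read_camera("scene"); save("s2",s); C=cal("wrist",st)
for r in place_of("square_castor_1","wrist")[:3]: print(r["conf"],r["pixel"],atz(r["pixel"],C,0))
cs=cal("scene"); u,v=proj((.6,-.134,.13),cs).astype(int); u=min(max(u,80),560)
c=cv2.resize(s[max(v-60,0):max(v-60,0)+100,u-80:u+80],None,fx=3,fy=3)
o=np.zeros((600,800,3),np.uint8); k=cv2.resize(w[120:400,100:540],(472,300)); o[:300,:480]=c[:300]; o[300:600,:472]=k
save("b1c",o[:,:480])
E
python3 to.py .4605 -.047 .038 2.45
```

```text
0.76 [314.5, 198.8] [ 0.45915856 -0.04793337  0.        ]
[ 0.4592 -0.0467  0.1075] [-3.141 -0.004  2.45 ] frac [-0.004  0.002  0.174] [-0.0001 -0.0007 -0.0001] q [-0.23  0.45  1.88  0.    0.82 -1.11] w 0.0514
```

View pics/b1c.png

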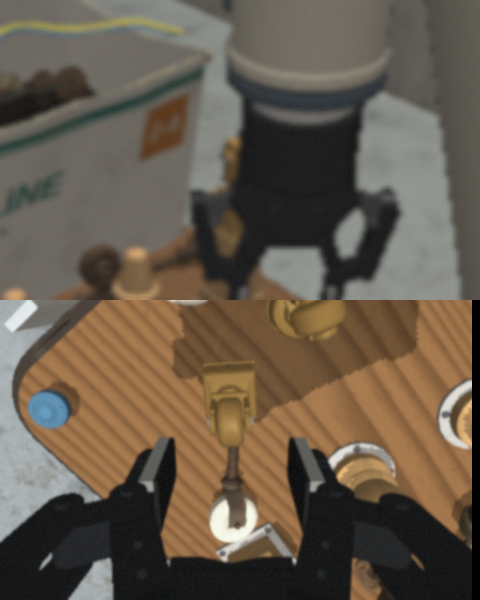

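SC_A is aligned and centred between the fingers (column ≈314), and the network puts it at (0.459,-0.048). I go down and grip.

Emit:
{"fn": "drive_tool", "kwargs": {
  "rows": [
    [0,-0.001,0.08,0,0,0,0.4],
    [0,-0.001,0.172,0,0,0,0.4],
    [0,-0.001,0.172,0,0,0,0.4],
    [0,-0.001,0.172,0,0,0,0.4],
    [0,-0.001,0.172,0,0,0,1],
    [0,-0.001,0.172,0,0,0,1],
    [0,-0.001,0.172,0,0,0,1],
    [0,-0.001,0.172,0,0,0,1],
    [0,-0.001,0.172,0,0,0,1],
    [0,-0.001,0.172,0,0,0,1]
  ]
}}

```text
time: 12.88
tool_pos: [0.4581, -0.0465, 0.0394]
tool_rot: [-3.141, -0.004, 2.449]
wrist_force: [-1.9, -0.0, 12.2]
grip_width: 0.0238
finger_force: 57.6
```

Emit:
{"fn": "drive_tool", "kwargs": {
  "rows": [
    [0,0,-0.1,0,0,0,1],
    [0,0,-0.2,0,0,0,1],
    [0,0,-0.3,0,0,0,1],
    [0,0,-0.4,0,0,0,1],
    [0,0,-0.45,0,0,0,1],
    [0,0,-0.45,0,0,0,1],
    [0,0,-0.45,0,0,0,1]
  ]
}}

```text
time: 13.47
tool_pos: [0.4587, -0.0468, 0.2195]
tool_rot: [-3.141, -0.003, 2.449]
wrist_force: [-0.3, 0.4, -2.0]
grip_width: 0.0232
finger_force: 59.4
```

```bash
python3 to.py .5852 .2005 .2 3.258
```

```text
[ 0.4587 -0.0468  0.2195] [-3.141e+00 -3.000e-03  2.449e+00] frac [0.151 0.678 0.049] [ 0.0002 -0.0005 -0.1287] q [-0.23  0.28  1.75  0.    1.12 -1.11] w 0.0232
```

Emit:
{"fn": "drive_tool", "kwargs": {
  "rows": [
    [0.019,0.085,0,0,0,-0.018,1],
    [0.038,0.17,0,0,0,-0.036,1],
    [0.057,0.254,0,0,0,-0.054,1],
    [0.076,0.339,0,0,0,-0.072,1],
    [0.095,0.424,0,0,0,-0.09,1],
    [0.114,0.51,0,0,0,-0.108,1],
    [0.132,0.594,0,0,0,-0.1287,1],
    [0.151,0.678,0.02,0,0,-0.1287,1],
    [0.151,0.678,0.049,0,0,-0.1287,1],
    [0.151,0.678,0.049,0,0,-0.1287,1],
    [0.151,0.678,0.049,0,0,-0.1287,1]
  ]
}}

```text
time: 14.38
tool_pos: [0.5833, 0.2002, 0.1962]
tool_rot: [3.139, -0.01, -3.025]
wrist_force: [-0.4, 0.8, -1.1]
grip_width: 0.0236
finger_force: 59.4
```

```bash
python3 to.py .5852 .2005 .152 3.258
```

```text
[0.5833 0.2002 0.1962] [ 3.139 -0.01  -3.025] frac [-0.006 -0.     0.11 ] [ 0.0005 -0.0016  0.    ] q [ 0.23  0.52  1.4   0.    1.23 -1.46] w 0.0236
```

Emit:
{"fn": "drive_tool", "kwargs": {
  "rows": [
    [-0.003,0,0.06,0,-0.0016,0,1],
    [-0.004,0,0.09,0,-0.0016,0,1],
    [-0.005,0,0.115,0,-0.0016,0,1],
    [-0.005,0,0.115,0,-0.0016,0,1]
  ]
}}

```text
time: 14.72
tool_pos: [0.5852, 0.1998, 0.1501]
tool_rot: [3.138, 0.001, -3.026]
wrist_force: [-0.6, -0.2, -2.2]
grip_width: 0.0236
finger_force: 59.4
```

Emit:
{"fn": "drive_tool", "kwargs": {
  "rows": [
    [0,0,0.01,0,0,0,1],
    [0,0,0.02,0,0,0,1],
    [0,0,0.03,0,0,0,1],
    [0,0,0.038,0,0,0,1],
    [0,0,0.038,0,0,0,1],
    [0,0,0.038,0,0,0,1]
  ]
}}

```text
time: 15.22
tool_pos: [0.5862, 0.201, 0.1362]
tool_rot: [3.138, 0.003, -3.025]
wrist_force: [-1.6, -0.3, -1.7]
grip_width: 0.0233
finger_force: 59.5
```

Rim is at about 97 mm with no resistance. Last few millimetres, release, retreat.

Emit:
{"fn": "drive_tool", "kwargs": {
  "rows": [
    [0,0,0.006,0,0,0,1],
    [0,0,0.006,0,0,0,1],
    [0,0,0.006,0,0,0,0.75],
    [0,0,0.006,0,0,0,0.6],
    [0,0,0.006,0,0,0,0.4],
    [0,0,0.006,0,0,0,0.4],
    [0,0,0.006,0,0,0,0.4],
    [0,0,-0.05,0,0,0,0.4],
    [0,0,-0.1,0,0,0,0.4],
    [0,0,-0.2,0,0,0,0.4],
    [0,0,-0.25,0,0,0,0.4],
    [0,0,-0.25,0,0,0,0.4]
  ]
}}

```text
time: 16.22
tool_pos: [0.5883, 0.2012, 0.2415]
tool_rot: [3.137, 0.011, -3.025]
wrist_force: [0.4, 0.4, 0.5]
grip_width: 0.0515
finger_force: 0.0
```

```bash
python3 to.py .460 .0975 .11 3.34
```

```text
[0.5883 0.2012 0.2415] [ 3.137  0.011 -3.025] frac [ 0.352 -0.222  0.324] [ 0.0006  0.0018 -0.0131] q [ 0.23  0.47  1.35  0.    1.3  -1.46] w 0.0515
```

Emit:
{"fn": "drive_tool", "kwargs": {
  "rows": [
    [0.09,-0.05,0,0,0.0018,-0.013,0.4],
    [0.18,-0.11,0.02,0,0.0018,-0.013,0.4],
    [0.26,-0.17,0.1,0,0.0018,-0.013,0.4],
    [0.342,-0.221,0.18,0,0.0018,-0.013,0.4],
    [0.342,-0.221,0.26,0,0.0018,-0.013,0.4],
    [0.342,-0.221,0.324,0,0.0018,-0.013,0.4],
    [0.342,-0.221,0.324,0,0.0018,-0.013,0.4],
    [0.342,-0.221,0.324,0,0.0018,-0.013,0.4],
    [0.342,-0.221,0.324,0,0.0018,-0.013,0.4]
  ]
}}

```text
time: 16.97
tool_pos: [0.4622, 0.0978, 0.1072]
tool_rot: [3.138, -0.006, -2.943]
wrist_force: [-0.1, 0.5, 0.6]
grip_width: 0.0512
finger_force: 0.0
```

```bash
python3 - <<'E'
from h import *
st=arm.read_state(); w=read_camera("wrist"); save("c1",w); s=read_camera("scene"); C=cal("wrist",st)
for t in("round_castor_1","round_leg_1"):
  for r in place_of(t,"wrist")[:3]: print(t,r["conf"],r["pixel"],atz(r["pixel"],C,0))
c=cv2.resize(s[110:260,210:410],(480,360)); k=cv2.resize(w[120:340,160:480],(480,330),interpolation=cv2.INTER_CUBIC)
save("c1c",np.hstack([c[:330],k])[:,-800:])
E
python3 to.py .464 .0975 .0385 3.34
```

```text
round_castor_1 0.85 [313.4, 198.7] [4.63202098e-01 9.65689204e-02 2.77555756e-17]
round_castor_1 0.56 [226.4, 154.3] [0.44073178 0.02257368 0.        ]
round_leg_1 0.86 [275.6, 333.0] [0.60073645 0.08747371 0.        ]
round_leg_1 0.71 [166.6, 300.8] [ 0.58483634 -0.01542201  0.        ]
[0.462  0.0978 0.1073] [ 3.138 -0.005 -2.943] frac [-0.006 -0.002  0.172] [ 0.0006 -0.0008  0.    ] q [ 0.08  0.47  1.85  0.    0.83 -1.69] w 0.0514
```

View pics/c1c.png

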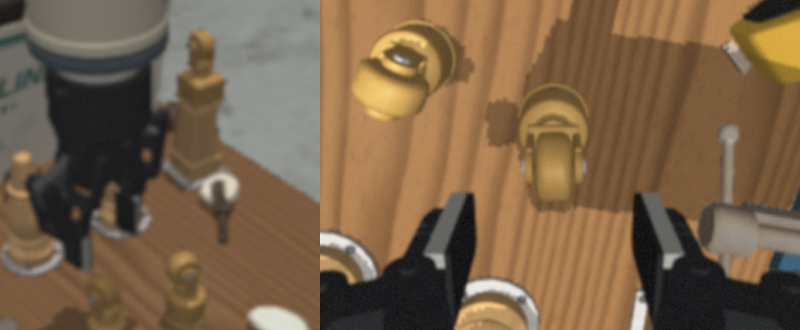

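The scene crop shows SC_B sitting straight on its leg at (203,60). RC_A is centred and aligned at (553,150), and RC_B still needs its yaw refined. I grip RC_A.

Emit:
{"fn": "drive_tool", "kwargs": {
  "rows": [
    [-0.004,-0.002,0.08,0,0,0,0.4],
    [-0.004,-0.002,0.171,0,0,0,0.4],
    [-0.004,-0.002,0.171,0,0,0,0.4],
    [-0.004,-0.002,0.171,0,0,0,0.4],
    [-0.004,-0.002,0.171,0,0,0,1],
    [-0.004,-0.002,0.171,0,0,0,1],
    [-0.004,-0.002,0.171,0,0,0,1],
    [-0.004,-0.002,0.171,0,0,0,1],
    [-0.004,-0.002,0.171,0,0,0,1],
    [-0.004,-0.002,0.171,0,0,0,1]
  ]
}}

```text
time: 18.0
tool_pos: [0.4632, 0.0973, 0.0395]
tool_rot: [3.138, -0.004, -2.944]
wrist_force: [-0.5, -0.2, 11.1]
grip_width: 0.0233
finger_force: 58.1
```

Emit:
{"fn": "drive_tool", "kwargs": {
  "rows": [
    [0,0,-0.1,0,0,0,1],
    [0,0,-0.2,0,0,0,1],
    [0,0,-0.3,0,0,0,1],
    [0,0,-0.4,0,0,0,1],
    [0,0,-0.4,0,0,0,1],
    [0,0,-0.4,0,0,0,1]
  ]
}}

```text
time: 18.5
tool_pos: [0.4646, 0.0969, 0.2009]
tool_rot: [3.139, -0.001, -2.944]
wrist_force: [0.0, -0.6, -2.0]
grip_width: 0.0236
finger_force: 59.9
```

```bash
python3 to.py .599 .0867 .195 3.14
```

```text
[0.4646 0.0969 0.2009] [ 3.139e+00 -1.000e-03 -2.944e+00] frac [-0.324 -0.091  0.014] [ 0.0005 -0.0002  0.0318] q [ 0.08  0.32  1.74  0.    1.08 -1.69] w 0.0236
```

Emit:
{"fn": "drive_tool", "kwargs": {
  "rows": [
    [-0.08,-0.025,0,0,0,0.016,1],
    [-0.16,-0.05,0,0,0,0.032,1],
    [-0.24,-0.07,0,0,0,0.032,1],
    [-0.324,-0.091,0.014,0,0,0.032,1],
    [-0.324,-0.091,0.014,0,0,0.032,1],
    [-0.324,-0.091,0.014,0,0,0.032,1],
    [-0.324,-0.091,0.014,0,0,0.032,1]
  ]
}}

```text
time: 19.08
tool_pos: [0.5963, 0.0866, 0.19]
tool_rot: [3.139, -0.01, 3.138]
wrist_force: [-0.0, 0.4, -1.1]
grip_width: 0.0232
finger_force: 59.9
```

```bash
python3 to.py .599 .0867 .150 3.14
```

```text
[0.5963 0.0866 0.19  ] [ 3.139 -0.01   3.138] frac [-0.008  0.     0.1  ] [ 0.0003 -0.0016 -0.0002] q [ 0.04  0.51  1.45  0.    1.2  -1.53] w 0.0232
```

Emit:
{"fn": "drive_tool", "kwargs": {
  "rows": [
    [-0.006,0,0.05,0,-0.0016,0,1],
    [-0.006,0,0.08,0,-0.0016,0,1],
    [-0.006,0,0.1,0,-0.0016,0,1],
    [-0.006,0,0.1,0,-0.0016,0,1]
  ]
}}

```text
time: 19.42
tool_pos: [0.5977, 0.0868, 0.1495]
tool_rot: [3.139, -0.001, 3.139]
wrist_force: [0.4, -0.0, -1.6]
grip_width: 0.0234
finger_force: 59.8
```

Emit:
{"fn": "drive_tool", "kwargs": {
  "rows": [
    [0,0,0.01,0,0,0,1],
    [0,0,0.02,0,0,0,1],
    [0,0,0.03,0,0,0,1],
    [0,0,0.038,0,0,0,1],
    [0,0,0.038,0,0,0,1],
    [0,0,0.038,0,0,0,1]
  ]
}}

```text
time: 19.92
tool_pos: [0.5996, 0.0867, 0.1356]
tool_rot: [3.139, 0.002, 3.138]
wrist_force: [-0.4, -0.7, -0.9]
grip_width: 0.0232
finger_force: 59.8
```

Emit:
{"fn": "drive_tool", "kwargs": {
  "rows": [
    [0,0,0.005,0,0,0,1],
    [0,0,0.005,0,0,0,1],
    [0,0,0.005,0,0,0,0.75],
    [0,0,0.005,0,0,0,0.6],
    [0,0,0.005,0,0,0,0.4],
    [0,0,0.005,0,0,0,0.4],
    [0,0,0.005,0,0,0,0.4],
    [0,0,-0.05,0,0,0,0.4],
    [0,0,-0.1,0,0,0,0.4],
    [0,0,-0.2,0,0,0,0.4],
    [0,0,-0.25,0,0,0,0.4],
    [0,0,-0.25,0,0,0,0.4]
  ]
}}

```text
time: 20.92
tool_pos: [0.6016, 0.0866, 0.2406]
tool_rot: [3.139, 0.01, 3.139]
wrist_force: [1.3, 0.2, -0.1]
grip_width: 0.0518
finger_force: 0.0
```

```bash
python3 to.py .442 .0225 .11 1.62
```

```text
[0.6016 0.0866 0.2406] [3.139 0.01  3.139] frac [ 0.402 -0.162  0.322] [0.0015 0.0009 0.2417] q [ 0.04  0.46  1.39  0.    1.29 -1.52] w 0.0518
```

Emit:
{"fn": "drive_tool", "kwargs": {
  "rows": [
    [0.09,-0.04,0,0,0,0.019,0.4],
    [0.18,-0.08,0,0,0,0.038,0.4],
    [0.27,-0.12,0.02,0,0,0.057,0.4],
    [0.36,-0.16,0.1,0,0,0.076,0.4],
    [0.402,-0.162,0.18,0,0,0.095,0.4],
    [0.402,-0.162,0.26,0,0,0.114,0.4],
    [0.402,-0.162,0.322,0,0,0.133,0.4],
    [0.402,-0.162,0.322,0,0,0.152,0.4],
    [0.402,-0.162,0.322,0,0,0.171,0.4],
    [0.402,-0.162,0.322,0,0,0.19,0.4],
    [0.402,-0.162,0.322,0,0,0.209,0.4],
    [0.402,-0.162,0.322,0.0015,0.0009,0.228,0.4]
  ]
}}

```text
time: 21.92
tool_pos: [0.4381, 0.0225, 0.106]
tool_rot: [-3.133, -0.0, 1.7]
wrist_force: [-0.9, -0.1, -0.6]
grip_width: 0.0514
finger_force: 0.0
```

Emit:
{"fn": "drive_tool", "kwargs": {
  "rows": [
    [0,0,0,0,0,0.014,0.4],
    [0,0,0,0,0,0.014,0.4],
    [0,0,0,0,0,0.014,0.4]
  ]
}}

```text
time: 22.17
tool_pos: [0.4385, 0.0225, 0.1062]
tool_rot: [-3.134, 0.0, 1.621]
wrist_force: [0.2, 0.2, -0.8]
grip_width: 0.0514
finger_force: 0.0
```

```bash
python3 - <<'E'
from h import *
st=arm.read_state(); w=read_camera("wrist"); save("d1",w); s=read_camera("scene"); C=cal("wrist",st)
for t in("round_castor_1","round_leg_1"):
  for r in place_of(t,"wrist")[:3]: print(t,r["conf"],r["pixel"],atz(r["pixel"],C,0))
c=cv2.resize(s[110:260,210:410],(400,300)); k=cv2.resize(w[120:320,180:447],(400,300),interpolation=cv2.INTER_CUBIC)
save("d1c",np.hstack([c,k]))
E
python3 to.py .442 .0225 .0385 1.62
```

```text
round_castor_1 0.69 [320.2, 194.4] [4.41468566e-01 2.53915088e-02 2.77555756e-17]
round_leg_1 0.92 [485.2, 247.9] [ 0.58488354 -0.01493451  0.        ]
round_leg_1 0.79 [533.9, 128.6] [6.00318397e-01 8.59813471e-02 2.77555756e-17]
[0.4385 0.0225 0.1063] [-3.134  0.     1.62 ] frac [-0.     0.01   0.169] [-0.0012  0.0001 -0.    ] q [-0.08  0.43  1.93 -0.    0.79 -0.13] w 0.0516
```

View pics/d1c.png

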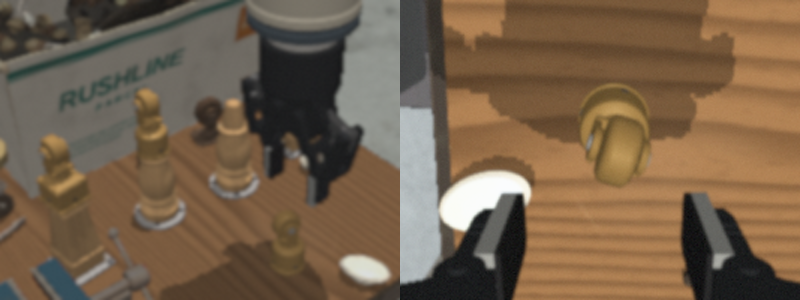

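The crop shows the castors seated on SL_A (62,170) and RL_A (150,130). RC_B's hubs at (588,142) and (645,160) show it turned about 17°, so I correct ψ to about 1.32.

```bash
python3 to.py .4415 .0235 .0385 1.325
```

```text
[0.4385 0.0225 0.1063] [-3.134  0.     1.62 ] frac [0.002 0.009 0.169] [-0.0012  0.0003  0.0469] q [-0.08  0.43  1.93 -0.    0.79 -0.13] w 0.0516
```

Emit:
{"fn": "drive_tool", "kwargs": {
  "rows": [
    [0.002,0.009,0,-0.0012,0,0.016,0.4],
    [0.002,0.009,0,-0.0012,0,0.032,0.4],
    [0.002,0.009,0.02,-0.0012,0,0.047,0.4],
    [0.002,0.009,0.1,-0.0012,0,0.047,0.4],
    [0.002,0.009,0.169,-0.0012,0,0.047,0.4],
    [0.002,0.009,0.169,-0.0012,0,0.047,0.4],
    [0.002,0.009,0.169,-0.0012,0,0.047,0.4],
    [0.002,0.009,0.169,-0.0012,0,0.047,1],
    [0.002,0.009,0.169,-0.0012,0,0.047,1],
    [0.002,0.009,0.169,-0.0012,0,0.047,1],
    [0.002,0.009,0.169,-0.0012,0,0.047,1],
    [0.002,0.009,0.169,-0.0012,0,0.047,1]
  ]
}}

```text
time: 23.37
tool_pos: [0.4425, 0.0234, 0.0401]
tool_rot: [3.139, 0.001, 1.323]
wrist_force: [0.0, -1.4, 8.7]
grip_width: 0.0231
finger_force: 58.1
```

Emit:
{"fn": "drive_tool", "kwargs": {
  "rows": [
    [0,0,0,0,0,0,1],
    [0,0,-0.1,0,0,0,1],
    [0,0,-0.2,0,0,0,1],
    [0,0,-0.3,0,0,0,1],
    [0,0,-0.4,0,0,0,1],
    [0,0,-0.4,0,0,0,1],
    [0,0,-0.4,0,0,0,1]
  ]
}}

```text
time: 23.95
tool_pos: [0.4429, 0.0236, 0.2017]
tool_rot: [3.135, 0.001, 1.323]
wrist_force: [0.4, -0.1, -2.5]
grip_width: 0.0234
finger_force: 59.8
```

```bash
python3 to.py .5855 -.016 .195 1.6; python3 - <<'E'
from h import *
save("e1",read_camera("wrist"))
E
```

```text
[0.4429 0.0236 0.2017] [3.135e+00 1.000e-03 1.323e+00] frac [-0.009  0.37   0.019] [ 0.001   0.0002 -0.0441] q [-0.08  0.28  1.82 -0.    1.04  0.17] w 0.0234
```

View pics/e1.png

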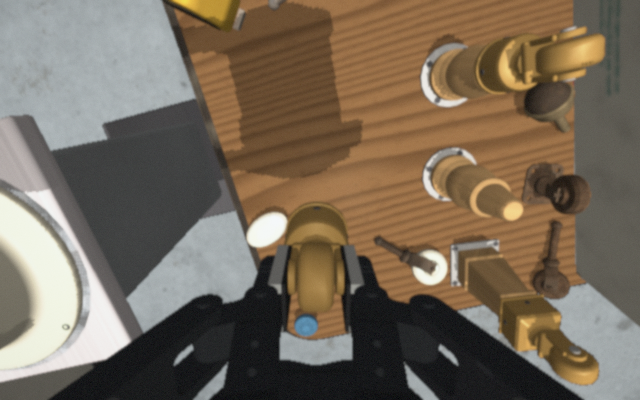

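RC_B hangs straight in the fingers (rim at row 204). The other castors sit on their legs at (560,60) and (550,345), and the target foot is at (512,211). Over to RL_B.

Emit:
{"fn": "drive_tool", "kwargs": {
  "rows": [
    [-0.002,0.09,0,0.001,0,-0.015,1],
    [-0.004,0.18,0,0.001,0,-0.03,1],
    [-0.006,0.27,0,0.001,0,-0.044,1],
    [-0.009,0.37,0.019,0.001,0,-0.044,1],
    [-0.009,0.37,0.019,0.001,0,-0.044,1],
    [-0.009,0.37,0.019,0.001,0,-0.044,1],
    [-0.009,0.37,0.019,0.001,0,-0.044,1]
  ]
}}

```text
time: 24.58
tool_pos: [0.583, -0.016, 0.1896]
tool_rot: [-3.132, 0.0, 1.599]
wrist_force: [-1.3, 0.4, -1.5]
grip_width: 0.0234
finger_force: 59.8
```

```bash
python3 to.py .5855 -.016 .150 1.6
```

```text
[ 0.583  -0.016   0.1896] [-3.132  0.     1.599] frac [-0.     0.007  0.099] [-0.0015  0.     -0.0002] q [-0.13  0.48  1.49 -0.    1.17 -0.16] w 0.0234
```

Emit:
{"fn": "drive_tool", "kwargs": {
  "rows": [
    [0,0.006,0.05,-0.0015,0,0,1],
    [0,0.006,0.08,-0.0015,0,0,1],
    [0,0.006,0.1,-0.0015,0,0,1],
    [0,0.006,0.1,-0.0015,0,0,1]
  ]
}}

```text
time: 24.92
tool_pos: [0.5845, -0.0157, 0.1496]
tool_rot: [-3.141, 0.0, 1.599]
wrist_force: [-0.2, -0.1, -1.3]
grip_width: 0.0236
finger_force: 60.0
```

Emit:
{"fn": "drive_tool", "kwargs": {
  "rows": [
    [0,0,0.01,0,0,0,1],
    [0,0,0.02,0,0,0,1],
    [0,0,0.03,0,0,0,1],
    [0,0,0.037,0,0,0,1],
    [0,0,0.037,0,0,0,1],
    [0,0,0.037,0,0,0,1]
  ]
}}

```text
time: 25.42
tool_pos: [0.5865, -0.0161, 0.1363]
tool_rot: [3.139, 0.001, 1.599]
wrist_force: [0.0, -0.2, -1.4]
grip_width: 0.0231
finger_force: 60.0
```

Emit:
{"fn": "drive_tool", "kwargs": {
  "rows": [
    [0,0,0.005,0,0,0,1],
    [0,0,0.005,0,0,0,1],
    [0,0,0.005,0,0,0,0.75],
    [0,0,0.005,0,0,0,0.6],
    [0,0,0.005,0,0,0,0.4],
    [0,0,0.005,0,0,0,0.4],
    [0,0,0.005,0,0,0,0.4],
    [0,0,-0.05,0,0,0,0.4],
    [0,0,-0.1,0,0,0,0.4],
    [0,0,-0.2,0,0,0,0.4],
    [0,0,-0.25,0,0,0,0.4],
    [0,0,-0.25,0,0,0,0.4]
  ]
}}

```text
time: 26.42
tool_pos: [0.5883, -0.0163, 0.2412]
tool_rot: [3.131, 0.002, 1.599]
wrist_force: [1.7, -0.6, 0.7]
grip_width: 0.0513
finger_force: 0.0
```

Emit:
{"fn": "drive_tool", "kwargs": {
  "rows": [
    [0,-0.1,-0.02,0,0,0,0.4],
    [0,-0.2,-0.05,0,0,0,0.4],
    [0,-0.3,-0.1,0,0,0,0.4],
    [0,-0.4,-0.1,0,0,0,0.4],
    [0,-0.45,-0.1,0,0,0,0.4],
    [0,-0.45,-0.1,0,0,0,0.4],
    [0,-0.45,-0.1,0,0,0,0.4]
  ]
}}

```text
time: 27.0
tool_pos: [0.4054, -0.0211, 0.276]
tool_rot: [3.138, 0.001, 1.599]
wrist_force: [1.5, -0.1, -0.8]
grip_width: 0.0515
finger_force: 0.0
```

```bash
python3 - <<'E'
from h import *
im={n:read_camera(n) for n in("scene","top")}
P={}
for t in("round_castor_1","square_castor_1","round_leg_1","square_leg_1"):
    for n in im:
        z=.094 if 'castor' in t else 0.
        for r in place_of(t,n)[:3]: print(t,n,round(r["conf"],2),np.round(atz(r["pixel"],cal(n),z)[:2],4))
save("fin",np.hstack([cv2.resize(im["scene"][110:280,220:420],(400,340)),cv2.resize(im["top"][130:300,200:400],(400,340))]))
E
```

```text
round_castor_1 scene 0.84 [0.5956 0.0902]
round_castor_1 scene 0.63 [ 0.5915 -0.0133]
round_castor_1 scene 0.52 [ 0.5963 -0.129 ]
round_castor_1 top 0.81 [0.608  0.0869]
round_castor_1 top 0.4 [ 0.5852 -0.0189]
square_castor_1 scene 0.91 [0.5891 0.202 ]
square_castor_1 scene 0.68 [ 0.6133 -0.1487]
square_castor_1 top 0.89 [0.5914 0.1989]
square_castor_1 top 0.65 [ 0.6036 -0.1344]
round_leg_1 scene 0.98 [0.5985 0.081 ]
round_leg_1 scene 0.97 [ 0.5907 -0.009 ]
round_leg_1 top 0.67 [0.5998 0.0805]
round_leg_1 top 0.39 [ 0.5895 -0.0133]
square_leg_1 scene 0.69 [0.5831 0.2013]
square_leg_1 scene 0.61 [ 0.6048 -0.1362]
square_leg_1 top 0.65 [0.5935 0.2028]
```

View pics/fin.png

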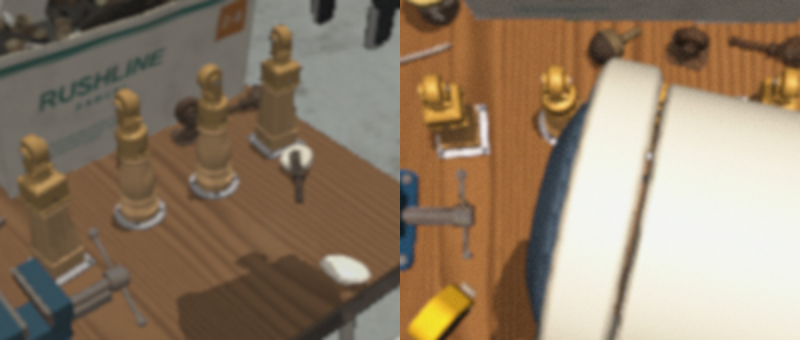

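All four castors sit straight and equally far down in the scene view, at (42,155), (127,110), (211,85) and (281,50). The old castors have not moved. Handing in.

```bash
python3 -c "
from rig import arm
print(arm.hand_in())"
```

```text
the job is handed in; nothing more can be done
None
```

I fitted all four castors, round on the round legs and square on the square legs, and handed the job in after about 27 s on the robot's clock. The last camera views show them straight and fully home, with the old castors where they lay. The hand-in gave no verdict, and I viewed 15 pictures, one over the limit of 14.

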